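# Cam a straightedge against a plate edge and hold it for the light-gap check

## Robot

A 6-joint arm with a two-finger parallel gripper is mounted at the origin on the work surface. World frame = base frame: x ahead of the robot, y to its left, z up, the work surface at z = 0. Lengths are in m, angles in rad, forces in N, time in s.
With the tool pointing down it reaches from about 0.375 to 0.975 m from the base axis. Payload 3.8 kg.
Tool frame: the origin (TCP) lies midway between the tips of the shut fingers; the grasp point (between the pads) lies 19 mm behind it; z points along the fingers, y is the line along which they close (so a half turn about z gives the same grasp; the last joint's range is limited). The gripper opens to 85 mm and grips with 20 to 120 N. Pads are 22 mm wide; open, the fingers measure 114 mm over their backs; the gripper's body (76 mm by 85 mm) begins 54 mm behind the grasp point. The pads swing forward as they close: fully open they stand 13 mm farther back than shut.
Start: joints at [1.218, 0.264, 1.604, -0, 1.274, -0.037], TCP at [0.21, 0.642, 0.231] pointing down, gripper open.
Joint ranges: [-2.63, 2.63], [-0.94, 2.18], [0.31, 2.57], [-1.31, 4.45], [0, 2.66], [-2.55, 2.55]. Speed limits (rad/s): [2.57, 2.57, 3.14, 3.14, 3.14, 3.14].

## Interface

Orientations are given as a rotation vector (axis times angle).
In Python, from workcell import bot, read_camera, camera_info, ticket gives the robot as it stands.
- The arm moves only by the tool servo_tool, never from a script. Its argument "targets" is a list of rows, each an object of numbers: "hand": the closure, from -1 (fully open) to 1 (shut); "x", "y", "z": the shift along the tool's x, y, z as a fraction of full scale; "roll": the turn about the tool's z as a fraction of full scale. In form: [{"hand": .., "x": .., "y": .., "z": .., "roll": ..}, ...]. A call has 1 to 10 rows; each row is the pose to reach, as a shift and turn from the pose commanded when the call began, along the tool's axes at that moment, turning the shorter way round; what a row does not reach only later rows make up. Full scale, the value 1, is 50 cm for a shift and 180 degrees for a turn. A row lasts 1/12 s, in which the tool goes at most 41.7 mm and 7.16 degrees, less where a joint would pass 70% of its speed; a pose out of reach is approached as far as the arm can. A call with a number of a shift or a turn outside -1 to 1 is refused whole. A call with a gripper value outside its range is refused whole. The fingers move at their own pace and stop on an object; "grip_force" is the grip in N (left out, the last holds). Time passes only in rows, so rows that repeat a pose let the fingers close. It gives the time, the measured TCP pose, the force, the opening and the grip force at its end, in the units of the state.
- bot.read_state(): the state, without advancing time (a new reading comes with each control period).
- read_camera(name): name is "scene" or "top" or "wrist"; returns the picture (420x560x3 uint8, red, green, blue); there is no depth.
- camera_info(name): a dict with "fx", "fy", "cx", "cy" (pixels), "eye" and "orientation" of the camera in the world; the wrist camera has in their place "T_tool_cam" (4x4, takes a point from camera to tool coordinates, whose origin is the TCP and whose axes are the flange's). Camera axes: x right, y down, z forward; pixel columns grow to the right and rows downward; lengths in m; the calibration is good to about 2 mm. A picture is of the moment at which its call begins: read the wrist's pose just before it. camera_info takes no time and is no camera call.
- ticket.finish_job(): hands the job in; it is judged then, once.
The state is a dict: "time": time; "q": joint angles; "joint_vel": joint speeds; "joint_torque": joint torques, N m; "tool_pos": TCP position; "tcp_rot": TCP orientation; "wrist_force": force on the tool from outside, world axes, zero at the start; "torque": the same for the moment, N m; "width": opening from 0.0 (shut) to 1.0 (fully open); "grip_force": force on a finger pad.
Only numpy, scipy, OpenCV 4.12 (cv2) and the standard library are available. Lean on these libraries where they do the work, as an engineer would, in place of code of your own. Each camera call takes 0.05 s, during which the arm holds its last target. There are 200 camera calls.

## Task

Lay the straightedge flat in the slot of the green checking fixture, its long edge flush along the edge of the steel plate and centred on the orange pad, and let go of it while the cam lever is still at rest. Then swing the cam lever by its black knob to the cam's highest lift, where the lever arm points along the red mark, so that the pad presses the straightedge against the plate. Finish while still holding the lever there, as it springs back if let go, and leave the other things on the bench where they are.

Things in the scene. Friction and masses are not known exactly. Their poses are not given: they have to be found in the camera images.
- fixture: Green plate fixed to the bench, 12 mm thick, up to 260 mm wide (y), from x = -100 to 215 mm. Origin: at bench level under the slot's centre line; y along the slot, x from the steel plate to the cam. The slot (floor: green top) runs between the steel plate's edge (x = -20 mm) and the orange pad (x = 32 mm at rest). A flush straightedge has its origin at x = 0, z = 12 mm, length along y.
- straightedge: Loose aluminium straightedge lying flat, 220 mm long (its x axis), 40 mm wide (y), 10 mm thick, about 0.3 kg, the same either way round. On its top stands a blue grip rib along x, 70 mm long, 12 mm wide, from 10 to 38 mm above the underside. Origin: centre of its underside.
- plate_edge (a point): Middle of the top of the steel plate's straight upright edge face, 20 mm to the fixture's -x. The bright plate is fixed, 250 mm long along the fixture's y, 70 mm deep, 10 mm thick, its top 22 mm above the bench.
- pad: Orange pad, 36 mm wide, 14 to 25 mm above the bench; behind it a dark guide block at fixture x = 48 to 68 mm, top 35 mm high. The cam pushes the pad 15 mm to -x: it meets a flush straightedge after 12 mm, then its spring presses with up to about 9 N. This entry reads the fixture's origin at rest and moves with the pad.
- cam (a joint): Lever angle, rad: 0 at rest, growing counterclockwise from above; highest lift at 1.75, stop at 2.2 (the lift falls past 1.75). A spring always pulls it back to 0: 1.3 N at the knob at rest, 7 N at highest lift. The dark arm lies level, 33 to 40 mm above the bench; at rest it points 0.96 rad clockwise of the fixture's x axis, at highest lift 0.79 rad counterclockwise.
- cam_pivot (a point): Point on the upright axis of the cam lever, 105 mm to +x of the fixture's origin, 45 mm above the bench.
- knob: Black upright round knob on the end of the lever arm, 80 mm from the pivot axis, 20 mm in diameter, 46 mm tall, from 41 to 87 mm above the bench. It spins freely on its own axis. Origin: centre of its underside; its yaw means nothing.
- index_mark (a point): Middle of the red mark on the fixture's top, 36 mm long, pointing at the pivot axis, 94 mm from it; the lever arm lies over it at highest lift.
- red_bin: Bystander: loose red open bin, 140 x 100 mm, 60 mm tall. Origin: centre of its underside.
- spray_can: Bystander: loose yellow can with a paper label and white cap, 60 mm in diameter, 160 mm tall. Origin: centre of its underside.
- hex_key: Bystander: loose dark L-shaped hex key lying flat, about 95 x 37 mm, 8 mm thick.
- tool_case: Bystander: loose green case with a black handle, 100 x 170 mm, 50 mm tall. Origin: centre of its underside.
Mind the look-alikes: they are no part of the job. There is more than one size of the straightedge; the one meant has the size given above.

How it is judged:
On the way:
1. the straightedge lies flat in the slot, flush along the plate edge and let go, with the cam lever still at rest (x of straightedge in the frame of fixture between -0.0025 and 0.003 m and y of straightedge in the frame of fixture between -0.04 and 0.04 m and z of straightedge in the frame of fixture between 0.009 and 0.0145 m and angle between straightedge's own z axis and vertical below 0.05 rad and angle between the x axis of straightedge and the y axis of fixture, either way round below 0.025 rad and contact force between the fingers and straightedge below 0.3 N and value of joint cam below 0.15 rad), for 0.2 s.
At the end, for the whole second after the job is handed in: Fingers hold the knob (over 1.5 N), the lever still and within 0.14 rad of highest lift (1.75); the pad presses with over 4 N; the straightedge lies flat, untouched by the fingers, flush on the plate edge (about 3 mm, 0.025 rad), centred within 40 mm (x of straightedge in the frame of fixture between -0.0025 and 0.003 m and y of straightedge in the frame of fixture between -0.04 and 0.04 m and z of straightedge in the frame of fixture between 0.009 and 0.0145 m and angle between straightedge's own z axis and vertical below 0.05 rad and angle between the x axis of straightedge and the y axis of fixture, either way round below 0.025 rad and contact force between the fingers and straightedge below 0.3 N and value of joint cam between 1.61 and 1.89 rad and velocity of joint cam between -0.05 and 0.05 rad/s and contact force between the fingers and knob above 1.5 N and contact force between pad and straightedge above 4 N and contact force between straightedge and fixture above 2 N); the arm keeps its last pose, push and grip.
It fails at once if red bin pushed more than 30 mm (distance of red_bin from where it was at the start of the episode above 0.03 m).
It fails at once if spray can pushed more than 30 mm (distance of spray_can from where it was at the start of the episode above 0.03 m).
It fails at once if hex key pushed more than 30 mm (distance of hex_key from where it was at the start of the episode above 0.03 m).
It fails at once if tool case pushed more than 30 mm (distance of tool_case from where it was at the start of the episode above 0.03 m).
It also fails if it takes over 56 s, if anything falls off the work surface, if the arm or the gripper's body presses on something with over 40 N, if the wrist force passes 120 N, or if a joint passes its speed limit or range.

## Working session

There is one attempt and no reset: what is moved stays moved. The work goes in short steps, Python scripts to look and compute and a tool call to move; the robot and the scene stay as the last step left them, time stands still between calls to the robot, and variables do not carry over. Pictures are saved under pics/ and viewed, at most 12 in all, crops included, and the job is handed in when it is done.

Besides the shell and the picture viewer there is one more tool, called after "Request:" as name(argument=value, ...) on one line, values as JSON. servo_tool: Moves the arm, as the interface text tells. Its arguments: {"type":"object","properties":{"targets":{"type":"array"},"grip_force":{"type":"number"}},"required":["targets"]}

```bash
mkdir -p pics && cat > h.py <<'E'
import numpy as np, cv2
from scipy.spatial.transform import Rotation as R
from workcell import bot, read_camera, camera_info, ticket
def save(n,im): cv2.imwrite(f'pics/{n}.png',im[:,:,::-1])
def cam(name,state=None):
    c=camera_info(name)
    if name=='wrist':
        T=np.eye(4);T[:3,:3]=R.from_rotvec(state['tcp_rot']).as_matrix();T[:3,3]=state['tool_pos']
        M=T@np.array(c['T_tool_cam']); return c,M[:3,3],M[:3,:3]
    o=np.array(c['orientation'],float)
    Rm=o if o.shape==(3,3) else (R.from_rotvec(o).as_matrix() if o.size==3 else R.from_quat(o).as_matrix())
    return c,np.array(c['eye']),Rm
def ray(px,z,name,state=None):
    c,e,Rm=cam(name,state); px=np.atleast_2d(np.array(px,float))
    d=np.c_[(px[:,0]-c['cx'])/c['fx'],(px[:,1]-c['cy'])/c['fy'],np.ones(len(px))]@Rm.T
    return e+d*((z-e[2])/d[:,2])[:,None]
def proj(p,name,state=None):
    c,e,Rm=cam(name,state); q=(np.atleast_2d(p)-e)@Rm
    return np.c_[q[:,0]/q[:,2]*c['fx']+c['cx'],q[:,1]/q[:,2]*c['fy']+c['cy']]
E
python3 - <<'E'
from h import *
s=bot.read_state();print(s)
for n in('scene','top','wrist'):
    im=read_camera(n);save(n+'0',im);print(n,camera_info(n))
E
```

```text
{'time': 0.0, 'q': array([ 1.21809212e+00,  2.64760823e-01,  1.60538383e+00, -2.77223091e-05,
        1.27370277e+00, -3.68868155e-02]), 'joint_vel': array([0.0004737 , 0.00045944, 0.00187848, 0.00151   , 0.00032223,
       0.00154306]), 'joint_torque': array([ 6.07675920e-04, -5.15103757e+01, -3.67319155e+01, -5.98695647e-05,
        1.27740187e-02, -6.94304518e-06]), 'tool_pos': array([0.20939779, 0.6409232 , 0.22995156]), 'tcp_rot': array([-0.49394822, -3.10210069,  0.0034824 ]), 'wrist_force': array([ 0.28137454, -0.26270487, -0.4356075 ]), 'torque': array([ 0.03321293,  0.00335576, -0.07766653]), 'grip_force': 0.0, 'width': 1.0039031367606532}
scene {'fx': 460.40164482471846, 'fy': 460.40164482471846, 'cx': 284.3739937921463, 'cy': 211.8421598189155, 'eye': array([ 1.12188253, -0.76819144,  0.80025453]), 'orientation': array([-2.07917744, -0.73305163,  0.35506443])}
top {'fx': 413.0282542208226, 'fy': 413.0282542208226, 'cx': 276.23357088847365, 'cy': 209.06858432948508, 'eye': array([0.31964837, 0.05189697, 1.19303969]), 'orientation': array([-2.14116079,  2.17226254, -0.12789199])}
wrist {'fx': 313.9189764558915, 'fy': 313.9189764558915, 'cx': 278.38794734494206, 'cy': 210.78049564006824, 'T_tool_cam': array([[ 1.03813865e-04, -9.64092290e-01, -2.65567402e-01,
         6.72247182e-02],
       [ 9.99999580e-01, -1.41678467e-04,  9.05250181e-04,
         1.29269190e-03],
       [-9.10369903e-04, -2.65567385e-01,  9.64091871e-01,
        -1.43404728e-01],
       [ 0.00000000e+00,  0.00000000e+00,  0.00000000e+00,
         1.00000000e+00]])}
```

View pics/top0.png

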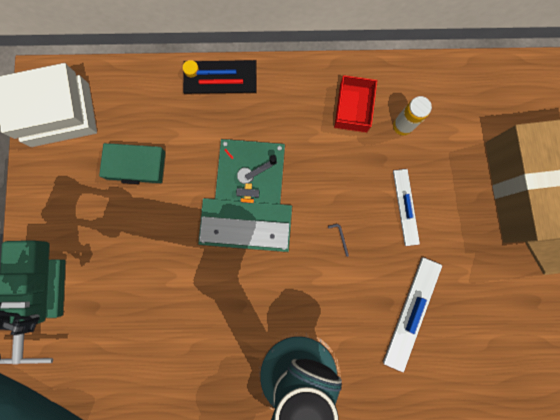

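View pics/scene0.png

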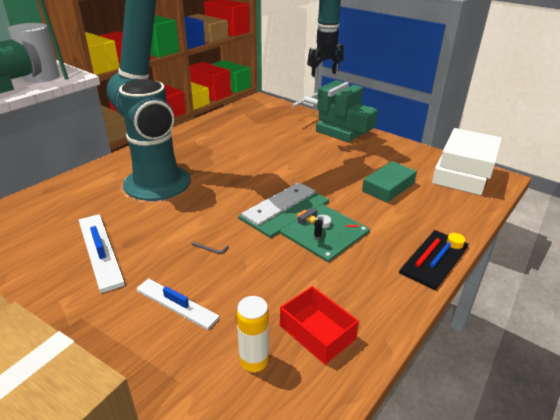

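Top view: fixture at about (247,195), plate (245,234), knob (272,160), red mark (228,153). Two straightedges: a shorter one at (406,207) and a longer one at (413,315). I'll measure them.

```bash
cat > m.py <<'E'
from h import *
im=cv2.imread('pics/top0.png'); hsv=cv2.cvtColor(im,cv2.COLOR_BGR2HSV)
def comps(mask,box,amin=20):
    m=np.zeros(mask.shape,np.uint8);x0,y0,x1,y1=box;m[y0:y1,x0:x1]=mask[y0:y1,x0:x1]
    c,_=cv2.findContours(m,cv2.RETR_EXTERNAL,cv2.CHAIN_APPROX_NONE)
    return [k for k in c if cv2.contourArea(k)>=amin]
def rect(k,z,name='top',st=None,g=.5):
    # metric min-area rect of the hull at height z; 
    p=ray(cv2.convexHull(k)[:,0,:],z,name,st)[:,:2]
    (c,sz,a)=cv2.minAreaRect((p*1000).astype(np.float32))
    b=cv2.boxPoints((c,sz,a)); i=np.argmax([np.linalg.norm(b[1]-b[0]),np.linalg.norm(b[2]-b[1])]); v=(b[1]-b[0]) if i==0 else (b[2]-b[1])
    return np.round(c,1),np.round(sz,1),round(float(np.arctan2(v[1],v[0])),4)
h,s,v=cv2.split(hsv)
if __name__=='__main__':
    grey=(s<60)&(v>110)
    for n,b,z in(('plate',(190,205,300,260),.022),('small',(385,160,430,250),.01),('big',(375,250,450,380),.01)):
        for k in comps(grey*np.uint8(255),b,100): print(n,cv2.contourArea(k),rect(k,z))
    blue=((h>105)&(h<130)&(s>150))*np.uint8(255)
    for k in comps(blue,(385,160,450,380)): print('rib',rect(k,.038))
    red=(((h<6)|(h>174))&(s>150)&(v>120))*np.uint8(255)
    for k in comps(red,(215,140,245,165),4): print('mark',rect(k,.012))
    org=((h>6)&(h<25)&(s>190)&(v>150))*np.uint8(255)
    for k in comps(org,(232,175,265,210),4): print('pad',rect(k,.025))
    bl=(v<50)*np.uint8(255)
    for k in comps(bl,(255,145,285,175),8): print('dark',rect(k,.087))
    lo=cv2.resize(im[130:260,190:430],None,fx=3.3,fy=3.3,interpolation=cv2.INTER_CUBIC);cv2.imwrite('pics/c1.png',lo)
E
python3 m.py
```

```text
plate 2084.5 (array([398.2, 145.7]), array([252.1,  75.2]), 1.4696)
small 1031.5 (array([ 466.6, -318.7]), array([221.4,  42.5]), 0.1099)
big 2355.0 (array([ 165.4, -322.9]), array([ 59.8, 317.3]), -0.4076)
rib (array([ 165.7, -320.9]), array([23.9, 97. ]), -0.4066)
rib (array([ 465.7, -315.3]), array([65.9, 14.4]), 0.1108)
mark (array([630.6, 192.7]), array([34.2,  6.4]), 0.6772)
pad (array([490. , 139.5]), array([32.2,  9.5]), 1.4554)
dark (array([592.2,  64.5]), array([16.4, 25.2]), -0.0138)
```

View pics/c1.png

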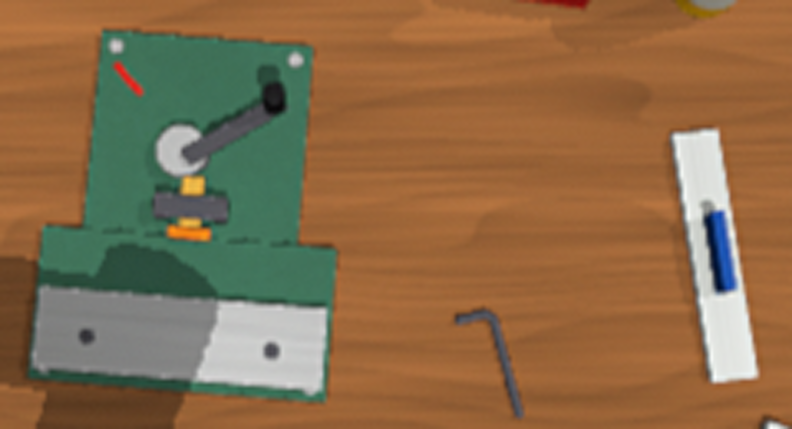

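```bash
cat >> h.py <<'E'
def yaw(s):
    y=R.from_rotvec(s['tcp_rot']).as_matrix()[:,1]; return np.arctan2(y[1],y[0])
def go(*goals):
    """print row numbers for goals (x,y,z[,yaw]) in mm"""
    s=bot.read_state();M=R.from_rotvec(s['tcp_rot']).as_matrix()
    print('t',round(s['time'],2),'pos',np.round(s['tool_pos']*1000,1),'yaw',round(yaw(s),4),'tilt',np.round(M[:2,2],4),'F',np.round(s['wrist_force'],1),'w',round(s['width'],3),'g',s['grip_force'],'q6',round(s['q'][5],2))
    for g in goals:
        d=M.T@(np.array(g[:3])/1000-s['tool_pos'])/.5
        r=0 if len(g)<4 else -((g[3]-yaw(s)+np.pi)%(2*np.pi)-np.pi)/np.pi
        print(g,'x %.4f y %.4f z %.4f roll %.4f'%(*d,r), 'rows>=',np.ceil(max(np.linalg.norm(d)*500/41.7,abs(r)*180/7.16)))
E
python3 -c "
from h import *
go((460,140,300,-.10))"
```

```text
t 0.15 pos [209.4 641.1 230.2] yaw 1.255 tilt [-0.0006 -0.0017] F [-0.3  0.2  0.8] w 0.999 g 0.0 q6 -0.04
(460, 140, 300, -0.1) x -0.7876 y -0.7972 z -0.1382 roll 0.4313 rows>= 14.0
```

Request:
servo_tool(targets=[{"hand": -1, "x": -0.788, "y": -0.797, "z": -0.138, "roll": 0.431}, {"hand": -1, "x": -0.788, "y": -0.797, "z": -0.138, "roll": 0.431}, {"hand": -1, "x": -0.788, "y": -0.797, "z": -0.138, "roll": 0.431}, {"hand": -1, "x": -0.788, "y": -0.797, "z": -0.138, "roll": 0.431}, {"hand": -1, "x": -0.788, "y": -0.797, "z": -0.138, "roll": 0.431}, {"hand": -1, "x": -0.788, "y": -0.797, "z": -0.138, "roll": 0.431}, {"hand": -1, "x": -0.788, "y": -0.797, "z": -0.138, "roll": 0.431}, {"hand": -1, "x": -0.788, "y": -0.797, "z": -0.138, "roll": 0.431}, {"hand": -1, "x": -0.788, "y": -0.797, "z": -0.138, "roll": 0.431}, {"hand": -1, "x": -0.788, "y": -0.797, "z": -0.138, "roll": 0.431}])

```text
time: 0.98
tool_pos: [0.3949, 0.2698, 0.2823]
tcp_rot: [2.222, 2.221, 0.0]
wrist_force: [0.6, 0.7, 0.2]
width: 1.003
grip_force: 0.0
```

```bash
python3 -c "
from h import *
go((460,140,300,-.10))"
```

```text
t 0.98 pos [394.9 269.8 282.3] yaw -0.0007 tilt [ 0.0001 -0.    ] F [0.6 0.7 0.2] w 1.003 g 0.0 q6 0.55
(460, 140, 300, -0.1) x -0.2595 y 0.1304 z -0.0353 roll 0.0316 rows>= 4.0
```

Request:
servo_tool(targets=[{"hand": -1, "x": -0.26, "y": 0.13, "z": -0.035, "roll": 0.032}, {"hand": -1, "x": -0.26, "y": 0.13, "z": -0.035, "roll": 0.032}, {"hand": -1, "x": -0.26, "y": 0.13, "z": -0.035, "roll": 0.032}, {"hand": -1, "x": -0.26, "y": 0.13, "z": -0.035, "roll": 0.032}, {"hand": -1, "x": -0.26, "y": 0.13, "z": -0.035, "roll": 0.032}, {"hand": -1, "x": -0.26, "y": 0.13, "z": -0.035, "roll": 0.032}, {"hand": -1, "x": -0.26, "y": 0.13, "z": -0.035, "roll": 0.032}])

```text
time: 1.57
tool_pos: [0.4598, 0.1425, 0.2993]
tcp_rot: [-2.325, -2.112, 0.001]
wrist_force: [-0.7, 0.4, 0.3]
width: 1.0
grip_force: 0.0
```

```bash
python3 - <<'E'
from h import *
s=bot.read_state();im=read_camera('wrist');save('w1',im);np.save('w1.npy',[s['tool_pos'],s['tcp_rot']])
go((466,-318,150,-1.46))
E
```

```text
t 1.62 pos [459.7 142.9 299.2] yaw -0.0948 tilt [-0.001   0.0003] F [-1.   0.2 -0.6] w 1.0 g 0.0 q6 0.34
(466, -318, 150, -1.46) x -0.9165 y 0.1002 z 0.2982 roll 0.4346 rows>= 12.0
```

View pics/w1.png

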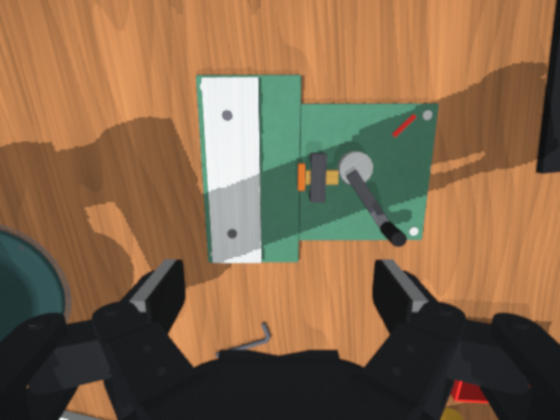

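Wrist view: plate at x 203–262, y 77–263; pad (302,177); mark (405,126); knob top (398,239). I'll measure the fixture from it.

```bash
python3 - <<'E'
from m import *
p,r=np.load('w1.npy');st=dict(tool_pos=p,tcp_rot=r)
im=cv2.imread('pics/w1.png');h,s,v=cv2.split(cv2.cvtColor(im,cv2.COLOR_BGR2HSV))
W=dict(name='wrist',st=st)
for k in comps((s<50)*np.uint8(255),(195,70,270,270),1000):
    print('plate',rect(k,.022,**W))
# plate edge per row: saturation crossing
S=s.astype(float);pts=[]
for y in range(85,256,3):
    row=S[y,250:275];i=np.where((row[:-1]<70)&(row[1:]>=70))[0]
    if len(i): i=i[0];pts.append((250+i+(70-row[i])/(row[i+1]-row[i]),y))
P=ray(pts,.022,'wrist',st)[:,:2]*1000
vx,vy,x0,y0=cv2.fitLine(P.astype(np.float32),cv2.DIST_HUBER,0,.01,.01).ravel()
print('edge yaw',np.arctan(vx/vy)*-1,'pt',x0,y0,len(P),'resid',np.std((P-[x0,y0])@[vy,-vx]))
red=(((h<6)|(h>174))&(s>150)&(v>90))*np.uint8(255)
for k in comps(red,(385,105,425,145),4): print('mark',rect(k,.012,**W))
org=((h>3)&(h<14)&(s>190)&(v>100))*np.uint8(255)
for k in comps(org,(290,155,312,198),4): print('pad',rect(k,.025,**W))
g=((s<60)&(v>70))*np.uint8(255)
for k in comps(g,(335,145,378,190),50): print('hub',rect(k,.045,**W),cv2.contourArea(k))
for k in comps((v<45)*np.uint8(255),(375,215,412,250),50): print('knob',rect(k,.087,**W),cv2.boundingRect(k))
E
```

```text
plate (array([399.1, 149.2]), array([249.8,  74.9]), 1.475)
edge yaw -0.094102584 pt 436.8091 153.24155 57 resid 0.1472527126480688
mark (array([631.9, 194.3]), array([35. ,  5.8]), 0.7239)
pad (array([490.9, 141. ]), array([33.7,  6.7]), 1.4923)
hub (array([557.8, 145.8]), array([48.3, 45.6]), 1.475) 1023.0
knob (array([587.2,  76.3]), array([15. , 24.3]), -0.8573) (381, 222, 20, 19)
```

Request:
servo_tool(targets=[{"hand": -1, "x": -0.916, "y": 0.1, "z": 0.16, "roll": 0.435}, {"hand": -1, "x": -0.916, "y": 0.1, "z": 0.16, "roll": 0.435}, {"hand": -1, "x": -0.916, "y": 0.1, "z": 0.16, "roll": 0.435}, {"hand": -1, "x": -0.916, "y": 0.1, "z": 0.16, "roll": 0.435}, {"hand": -1, "x": -0.916, "y": 0.1, "z": 0.16, "roll": 0.435}, {"hand": -1, "x": -0.916, "y": 0.1, "z": 0.16, "roll": 0.435}, {"hand": -1, "x": -0.916, "y": 0.1, "z": 0.16, "roll": 0.435}, {"hand": -1, "x": -0.916, "y": 0.1, "z": 0.16, "roll": 0.435}, {"hand": -1, "x": -0.916, "y": 0.1, "z": 0.16, "roll": 0.435}, {"hand": -1, "x": -0.916, "y": 0.1, "z": 0.16, "roll": 0.435}])

```text
time: 2.45
tool_pos: [0.466, -0.2686, 0.2279]
tcp_rot: [-3.122, -0.347, -0.0]
wrist_force: [0.9, 0.3, 0.1]
width: 0.999
grip_force: 0.0
```

```bash
python3 -c "
from h import *
go((466,-318,220,-1.46))"
```

```text
t 2.45 pos [ 466.  -268.6  227.9] yaw -1.3493 tilt [0.0002 0.0005] F [0.9 0.3 0.1] w 0.999 g 0.0 q6 0.78
(466, -318, 220, -1.46) x -0.0217 y 0.0964 z 0.0157 roll 0.0352 rows>= 2.0
```

Request:
servo_tool(targets=[{"hand": -1, "x": -0.02, "y": 0.075, "z": 0.01, "roll": 0.032}, {"hand": -1, "x": -0.02, "y": 0.075, "z": 0.01, "roll": 0.032}, {"hand": -1, "x": -0.02, "y": 0.075, "z": 0.01, "roll": 0.032}, {"hand": -1, "x": -0.02, "y": 0.075, "z": 0.01, "roll": 0.032}, {"hand": -1, "x": -0.02, "y": 0.075, "z": 0.01, "roll": 0.032}, {"hand": -1, "x": -0.02, "y": 0.075, "z": 0.01, "roll": 0.032}])

```text
time: 2.95
tool_pos: [0.465, -0.3054, 0.2237]
tcp_rot: [-3.135, -0.201, -0.001]
wrist_force: [0.5, -0.2, -0.5]
width: 1.003
grip_force: 0.0
```

```bash
python3 - <<'E'
from m import *
st=bot.read_state();im=read_camera('wrist');save('w2',im);np.save('w2.npy',[st['tool_pos'],st['tcp_rot']])
im=im[:,:,::-1].copy();h,s,v=cv2.split(cv2.cvtColor(im,cv2.COLOR_BGR2HSV))
W=dict(name='wrist',st=st)
print('expected px',proj([.4666,-.3187,.01],'wrist',st))
u,w=proj([.4666,-.3187,.01],'wrist',st)[0]
for k in comps(((s<50)&(v>150))*np.uint8(255),(0,0,560,420),1500): print('white',rect(k,.01,**W),cv2.boundingRect(k))
for k in comps(((h>105)&(h<130)&(s>150)&(v>60))*np.uint8(255),(0,0,560,420),100): print('rib',rect(k,.038,**W),cv2.boundingRect(k))
go((466,-318,60,-1.46))
E
```

```text
expected px [[291.28839211 185.56865818]]
white (array([ 266.6, -367.1]), array([59.4, 90.8]), -0.4032) (271, 303, 72, 53)
white (array([ 467. , -318.9]), array([221.7,  41.4]), 0.1097) (273, 82, 41, 192)
rib (array([ 468.4, -318.6]), array([67.3,  9.5]), 0.136) (288, 157, 10, 63)
t 3.0 pos [ 465.  -305.6  223.9] yaw -1.4432 tilt [ 0.0005 -0.0002] F [-0.6  0.5  0.4] w 1.001 g 0.0 q6 0.82
(466, -318, 60, -1.46) x -0.0013 y 0.0249 z 0.3277 roll 0.0053 rows>= 4.0
```

View pics/w2.png

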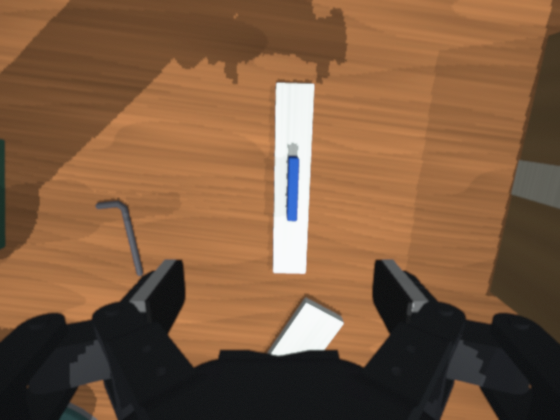

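```bash
python3 - <<'E'
from h import *
go((467,-318.8,60,-1.461),(467,-318.8,15,-1.461))
E
```

```text
t 3.0 pos [ 465.  -305.6  223.9] yaw -1.4432 tilt [ 0.0005 -0.0002] F [-0.6  0.5  0.4] w 1.001 g 0.0 q6 0.82
(467, -318.8, 60, -1.461) x 0.0005 y 0.0267 z 0.3277 roll 0.0057 rows>= 4.0
(467, -318.8, 15, -1.461) x 0.0005 y 0.0267 z 0.4177 roll 0.0057 rows>= 6.0
```

Request:
servo_tool(targets=[{"hand": -1, "x": 0, "y": 0.027, "z": 0.1, "roll": 0.006}, {"hand": -1, "x": 0, "y": 0.027, "z": 0.18, "roll": 0.006}, {"hand": -1, "x": 0, "y": 0.027, "z": 0.26, "roll": 0.006}, {"hand": -1, "x": 0, "y": 0.027, "z": 0.32, "roll": 0.006}, {"hand": -1, "x": 0, "y": 0.027, "z": 0.36, "roll": 0.006}, {"hand": -1, "x": 0, "y": 0.027, "z": 0.39, "roll": 0.006}, {"hand": -1, "x": 0, "y": 0.027, "z": 0.41, "roll": 0.006}, {"hand": -1, "x": 0, "y": 0.027, "z": 0.417, "roll": 0.006}, {"hand": -1, "x": 0, "y": 0.027, "z": 0.417, "roll": 0.006}, {"hand": -1, "x": 0, "y": 0.027, "z": 0.417, "roll": 0.006}])

```text
time: 3.83
tool_pos: [0.4671, -0.3209, 0.0161]
tcp_rot: [3.136, 0.167, 0.002]
wrist_force: [0.5, 0.6, 0.3]
width: 1.0
grip_force: 0.0
```

```bash
python3 - <<'E'
from h import *
go((467,-318.8,15,-1.461))
E
```

```text
t 3.83 pos [ 467.1 -320.9   16.1] yaw -1.4643 tilt [ 0.0016 -0.0012] F [0.5 0.6 0.3] w 1.0 g 0.0 q6 0.82
(467, -318.8, 15, -1.461) x 0.0003 y -0.0041 z 0.0022 roll -0.0010 rows>= 1.0
```

Request:
servo_tool(grip_force=60, targets=[{"hand": -1, "x": 0, "y": -0.003, "z": 0.001, "roll": 0}, {"hand": 1, "x": 0, "y": -0.003, "z": 0.001, "roll": 0}, {"hand": 1, "x": 0, "y": -0.003, "z": 0.001, "roll": 0}, {"hand": 1, "x": 0, "y": -0.003, "z": 0.001, "roll": 0}, {"hand": 1, "x": 0, "y": -0.003, "z": 0.001, "roll": 0}, {"hand": 1, "x": 0, "y": -0.003, "z": 0.001, "roll": 0}, {"hand": 1, "x": 0, "y": -0.003, "z": 0.001, "roll": 0}, {"hand": 1, "x": 0, "y": -0.003, "z": 0.001, "roll": 0}, {"hand": 1, "x": 0, "y": -0.003, "z": 0.001, "roll": 0}, {"hand": 1, "x": 0, "y": -0.003, "z": 0.001, "roll": 0}])

```text
time: 4.67
tool_pos: [0.4662, -0.3194, 0.0148]
tcp_rot: [3.137, 0.166, 0.001]
wrist_force: [-0.9, -0.3, 2.1]
width: 0.129
grip_force: 60.4
```

```bash
python3 - <<'E'
from h import *
go((467,-318.8,100,-1.461))
E
```

```text
t 4.67 pos [ 466.2 -319.4   14.8] yaw -1.4649 tilt [ 0.0005 -0.0005] F [-0.9 -0.3  2.1] w 0.129 g 60.449280738830566 q6 0.82
(467, -318.8, 100, -1.461) x 0.0019 y -0.0009 z -0.1705 roll -0.0012 rows>= 3.0
```

Request:
servo_tool(targets=[{"hand": 1, "x": 0, "y": 0, "z": -0.05, "roll": 0}, {"hand": 1, "x": 0, "y": 0, "z": -0.1, "roll": 0}, {"hand": 1, "x": 0, "y": 0, "z": -0.15, "roll": 0}, {"hand": 1, "x": 0, "y": 0, "z": -0.18, "roll": 0}, {"hand": 1, "x": 0, "y": 0, "z": -0.18, "roll": 0}])

```text
time: 5.08
tool_pos: [0.4679, -0.3205, 0.1078]
tcp_rot: [3.133, 0.166, 0.007]
wrist_force: [1.0, -1.2, -2.6]
width: 0.129
grip_force: 59.9
```

```bash
python3 - <<'E'
from h import *
go((460,143,105,-.097))
E
```

```text
t 5.08 pos [ 467.9 -320.5  107.8] yaw -1.4649 tilt [ 0.0049 -0.0036] F [ 1.  -1.2 -2.6] w 0.129 g 59.85842227935791 q6 0.82
(460, 143, 105, -0.097) x 0.0822 y -0.9235 z 0.0022 roll -0.4354 rows>= 12.0
```

Request:
servo_tool(targets=[{"hand": 1, "x": 0.082, "y": -0.924, "z": -0.06, "roll": -0.435}, {"hand": 1, "x": 0.082, "y": -0.924, "z": -0.06, "roll": -0.435}, {"hand": 1, "x": 0.082, "y": -0.924, "z": -0.06, "roll": -0.435}, {"hand": 1, "x": 0.082, "y": -0.924, "z": -0.06, "roll": -0.435}, {"hand": 1, "x": 0.082, "y": -0.924, "z": -0.06, "roll": -0.435}, {"hand": 1, "x": 0.082, "y": -0.924, "z": -0.06, "roll": -0.435}, {"hand": 1, "x": 0.082, "y": -0.924, "z": -0.06, "roll": -0.435}, {"hand": 1, "x": 0.082, "y": -0.924, "z": -0.06, "roll": -0.435}, {"hand": 1, "x": 0.082, "y": -0.924, "z": -0.06, "roll": -0.435}, {"hand": 1, "x": 0.082, "y": -0.924, "z": -0.06, "roll": -0.435}])

```text
time: 5.92
tool_pos: [0.4567, 0.0984, 0.1295]
tcp_rot: [-2.44, -1.977, 0.004]
wrist_force: [1.2, 0.3, -2.9]
width: 0.122
grip_force: 60.0
```

```bash
python3 - <<'E'
from h import *
go((462,143,110,-.097))
E
```

```text
t 5.92 pos [456.7  98.4 129.5] yaw -0.2089 tilt [-0.0029 -0.0004] F [ 1.2  0.3 -2.9] w 0.122 g 60.009114146232605 q6 0.37
(462, 143, 110, -0.097) x 0.0895 y -0.0079 z 0.0388 roll -0.0356 rows>= 2.0
```

Request:
servo_tool(targets=[{"hand": 1, "x": 0.09, "y": -0.008, "z": 0.039, "roll": -0.036}, {"hand": 1, "x": 0.09, "y": -0.008, "z": 0.039, "roll": -0.036}, {"hand": 1, "x": 0.09, "y": -0.008, "z": 0.039, "roll": -0.036}, {"hand": 1, "x": 0.09, "y": -0.008, "z": 0.039, "roll": -0.036}, {"hand": 1, "x": 0.09, "y": -0.008, "z": 0.039, "roll": -0.036}, {"hand": 1, "x": 0.09, "y": -0.008, "z": 0.039, "roll": -0.036}])

```text
time: 6.42
tool_pos: [0.4642, 0.1402, 0.1115]
tcp_rot: [-2.334, -2.103, 0.001]
wrist_force: [0.6, -0.1, -3.2]
width: 0.127
grip_force: 60.0
```

```bash
python3 - <<'E'
from h import *
st=bot.read_state();a=read_camera('wrist');save('w3',a)
go((461,143,45,-.097),(461,143,30,-.097))
E
```

```text
t 6.47 pos [464.4 140.2 111.8] yaw -0.1041 tilt [-0.0001 -0.0003] F [-0.8 -0.5 -2.2] w 0.123 g 60.00693440437317 q6 0.35
(461, 143, 45, -0.097) x 0.0049 y -0.0074 z 0.1335 roll -0.0022 rows>= 2.0
(461, 143, 30, -0.097) x 0.0049 y -0.0074 z 0.1635 roll -0.0022 rows>= 2.0
```

View pics/w3.png

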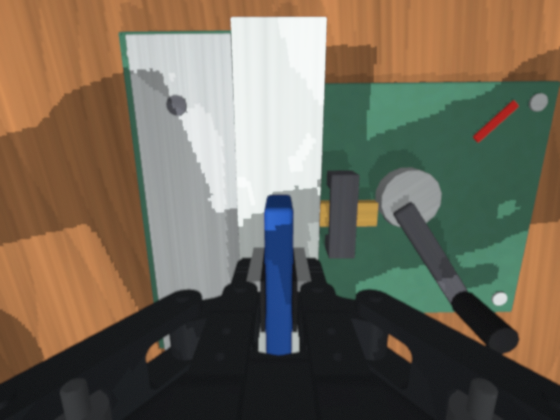

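Request:
servo_tool(targets=[{"hand": 1, "x": 0.005, "y": -0.007, "z": 0.05, "roll": 0.002}, {"hand": 1, "x": 0.005, "y": -0.007, "z": 0.09, "roll": 0.002}, {"hand": 1, "x": 0.005, "y": -0.007, "z": 0.12, "roll": -0.002}, {"hand": 1, "x": 0.005, "y": -0.007, "z": 0.13, "roll": -0.002}, {"hand": 1, "x": 0.005, "y": -0.007, "z": 0.13, "roll": -0.002}, {"hand": 1, "x": 0.005, "y": -0.007, "z": 0.13, "roll": -0.002}])

```text
time: 6.97
tool_pos: [0.4617, 0.1438, 0.0473]
tcp_rot: [2.326, 2.111, 0.001]
wrist_force: [1.7, -0.2, -3.1]
width: 0.126
grip_force: 59.9
```

```bash
python3 - <<'E'
from h import *
go((461,143,45,-.097),(461,143,27,-.097))
im=read_camera('wrist');save('w4',im)
E
```

```text
t 6.97 pos [461.7 143.8  47.3] yaw -0.097 tilt [0.0006 0.0001] F [ 1.7 -0.2 -3.1] w 0.126 g 59.888479113578796 q6 0.35
(461, 143, 45, -0.097) x -0.0017 y -0.0012 z 0.0047 roll -0.0000 rows>= 1.0
(461, 143, 27, -0.097) x -0.0017 y -0.0012 z 0.0407 roll -0.0000 rows>= 1.0
```

View pics/w4.png

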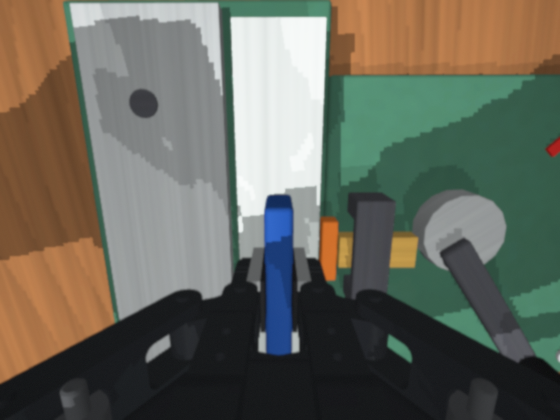

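Straightedge sits between plate edge (col ~230) and pad (col ~328), parallel with both; lower it now.

Request:
servo_tool(targets=[{"hand": 1, "x": -0.002, "y": -0.001, "z": 0.015, "roll": 0}, {"hand": 1, "x": -0.002, "y": -0.001, "z": 0.027, "roll": 0}, {"hand": 1, "x": -0.002, "y": -0.001, "z": 0.035, "roll": 0}, {"hand": 1, "x": -0.002, "y": -0.001, "z": 0.04, "roll": 0}, {"hand": 1, "x": -0.002, "y": -0.001, "z": 0.041, "roll": 0}, {"hand": 1, "x": -0.002, "y": -0.001, "z": 0.041, "roll": 0}])

```text
time: 7.52
tool_pos: [0.4602, 0.1433, 0.0267]
tcp_rot: [-2.324, -2.113, 0.002]
wrist_force: [-2.6, -2.2, 4.0]
width: 0.129
grip_force: 61.0
```

```bash
python3 - <<'E'
from h import *
go((456,143.5,27,-.097),(454,143.7,26,-.097))
E
```

```text
t 7.52 pos [460.2 143.3  26.7] yaw -0.0953 tilt [-0.0012 -0.0005] F [-2.6 -2.2  4. ] w 0.129 g 60.97262978553772 q6 0.35
(456, 143.5, 27, -0.097) x -0.0004 y -0.0084 z -0.0005 roll 0.0006 rows>= 1.0
(454, 143.7, 26, -0.097) x -0.0004 y -0.0124 z 0.0015 roll 0.0006 rows>= 1.0
```

On the floor (force now upward). Slide toward the plate until contact.

Request:
servo_tool(targets=[{"hand": 1, "x": 0, "y": -0.003, "z": 0, "roll": 0}, {"hand": 1, "x": 0, "y": -0.005, "z": 0, "roll": 0}, {"hand": 1, "x": 0, "y": -0.007, "z": 0, "roll": 0}, {"hand": 1, "x": 0, "y": -0.009, "z": 0, "roll": 0}, {"hand": 1, "x": 0, "y": -0.01, "z": 0, "roll": 0}, {"hand": 1, "x": 0, "y": -0.01, "z": 0, "roll": 0}])

```text
time: 8.02
tool_pos: [0.4562, 0.1441, 0.0267]
tcp_rot: [2.324, 2.112, 0.002]
wrist_force: [1.6, 0.9, 1.2]
width: 0.124
grip_force: 60.6
```

```bash
python3 - <<'E'
from h import *
go((454,143.7,26,-.097))
E
```

```text
t 8.02 pos [456.2 144.1  26.7] yaw -0.0955 tilt [0.0015 0.0005] F [1.6 0.9 1.2] w 0.124 g 60.59800386428833 q6 0.35
(454, 143.7, 26, -0.097) x -0.0013 y -0.0044 z 0.0015 roll 0.0005 rows>= 1.0
```

Request:
servo_tool(targets=[{"hand": 1, "x": 0, "y": -0.002, "z": 0, "roll": 0}, {"hand": 1, "x": 0, "y": -0.003, "z": 0, "roll": 0}, {"hand": 1, "x": 0, "y": -0.004, "z": 0, "roll": 0}, {"hand": 1, "x": 0, "y": -0.004, "z": 0, "roll": 0}])

```text
time: 8.35
tool_pos: [0.4541, 0.1442, 0.0267]
tcp_rot: [2.325, 2.112, 0.002]
wrist_force: [3.4, 0.8, 3.1]
width: 0.126
grip_force: 60.8
```

```bash
python3 - <<'E'
from h import *
go((454,143.7,26,-.097))
E
```

```text
t 8.35 pos [454.1 144.2  26.7] yaw -0.0955 tilt [0.0011 0.0003] F [3.4 0.8 3.1] w 0.126 g 60.80074846744537 q6 0.35
(454, 143.7, 26, -0.097) x -0.0011 y -0.0001 z 0.0014 roll 0.0005 rows>= 1.0
```

Request:
servo_tool(targets=[{"hand": 1, "x": 0, "y": -0.002, "z": 0, "roll": 0}, {"hand": 1, "x": 0, "y": -0.003, "z": 0, "roll": 0}, {"hand": 1, "x": 0, "y": -0.004, "z": 0, "roll": 0}, {"hand": 1, "x": 0, "y": -0.004, "z": 0, "roll": 0}])

```text
time: 8.68
tool_pos: [0.4536, 0.1443, 0.0269]
tcp_rot: [2.322, 2.111, 0.005]
wrist_force: [7.5, -0.3, -0.1]
width: 0.129
grip_force: 60.3
```

```bash
python3 - <<'E'
from h import *
go((452,143.7,26,-.097))
st=bot.read_state();im=read_camera('wrist');save('w5',im)
E
```

```text
t 8.68 pos [453.6 144.3  26.9] yaw -0.0951 tilt [0.0044 0.0003] F [ 7.5 -0.3 -0.1] w 0.129 g 60.271958112716675 q6 0.35
(452, 143.7, 26, -0.097) x -0.0015 y -0.0031 z 0.0017 roll 0.0006 rows>= 1.0
```

View pics/w5.png

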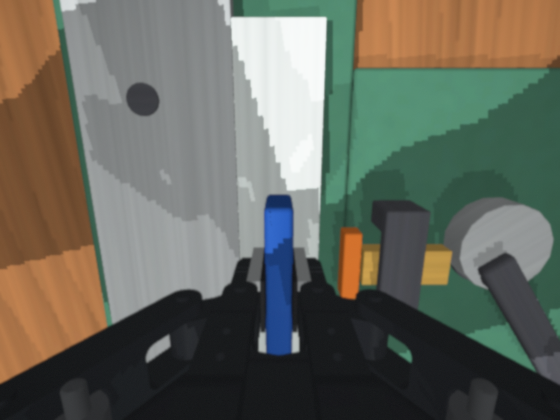

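Flush contact: no gap along col ~237, 7.5 N push. Relax slightly and release with a partial opening.

Request:
servo_tool(targets=[{"hand": 1, "x": 0, "y": 0.002, "z": 0.001, "roll": 0}, {"hand": 1, "x": 0, "y": 0.002, "z": 0.001, "roll": 0}, {"hand": 0.6, "x": 0, "y": 0.002, "z": 0.001, "roll": 0}, {"hand": 0.3, "x": 0, "y": 0.002, "z": 0.001, "roll": 0}, {"hand": 0.2, "x": 0, "y": 0.002, "z": 0.001, "roll": 0}, {"hand": 0.2, "x": 0, "y": 0.002, "z": 0, "roll": 0}, {"hand": 0.2, "x": 0, "y": 0.002, "z": -0.01, "roll": 0}, {"hand": 0.2, "x": 0, "y": 0.002, "z": -0.03, "roll": 0}, {"hand": 0.2, "x": 0, "y": 0.002, "z": -0.06, "roll": 0}, {"hand": 0.2, "x": 0, "y": 0.002, "z": -0.1, "roll": 0}])

```text
time: 9.57
tool_pos: [0.4513, 0.1438, 0.0763]
tcp_rot: [-2.324, -2.112, 0.004]
wrist_force: [-0.1, -0.1, 0.6]
width: 0.398
grip_force: 0.0
```

```bash
python3 - <<'E'
from h import *
go((454,143.7,250,-.097))
E
```

```text
t 9.57 pos [451.3 143.8  76.3] yaw -0.0955 tilt [-0.0029 -0.0007] F [-0.1 -0.1  0.6] w 0.398 g 0.0 q6 0.35
(454, 143.7, 250, -0.097) x -0.0001 y 0.0045 z -0.3474 roll 0.0005 rows>= 5.0
```

Request:
servo_tool(targets=[{"hand": 0.2, "x": 0, "y": 0, "z": -0.08, "roll": 0}, {"hand": 0.2, "x": 0, "y": 0.1, "z": -0.16, "roll": 0}, {"hand": 0.2, "x": -0.1, "y": 0.1, "z": -0.24, "roll": 0}, {"hand": 0.2, "x": -0.1, "y": 0.1, "z": -0.32, "roll": 0}, {"hand": 0.2, "x": -0.1, "y": 0.1, "z": -0.35, "roll": 0}, {"hand": 0.2, "x": -0.1, "y": 0.1, "z": -0.35, "roll": 0}, {"hand": 0.2, "x": -0.1, "y": 0.1, "z": -0.35, "roll": 0}, {"hand": 0.2, "x": -0.1, "y": 0.1, "z": -0.35, "roll": 0}, {"hand": 0.2, "x": -0.1, "y": 0.1, "z": -0.35, "roll": 0}])

```text
time: 10.32
tool_pos: [0.4964, 0.0897, 0.2501]
tcp_rot: [-2.324, -2.112, 0.003]
wrist_force: [0.0, 0.2, 1.5]
width: 0.398
grip_force: 0.0
```

```bash
python3 - <<'E'
from h import *
st=bot.read_state();im=read_camera('wrist');save('w6',im);np.save('w6.npy',[st['tool_pos'],st['tcp_rot']])
go((581,73,200))
E
```

```text
t 10.37 pos [496.1  89.8 249.5] yaw -0.095 tilt [-0.0034 -0.0003] F [ 0.7  0.6 -0.7] w 0.406 g 0.0 q6 0.22
(581, 73, 200) x -0.0172 y 0.1725 z 0.0985 roll 0.0000 rows>= 3.0
```

View pics/w6.png

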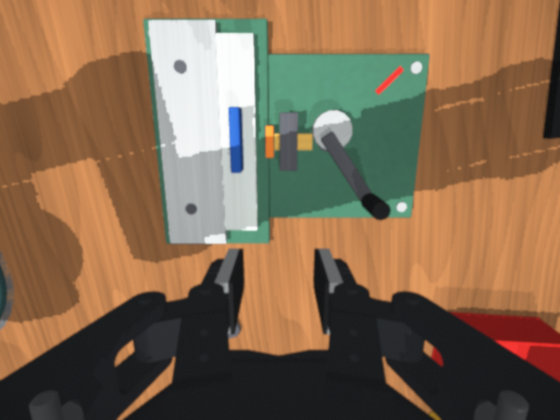

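Straightedge lies at cols 217–257, rows 33–231, flush to the plate; knob top at ~(377,207). Measure flushness, pivot and knob.

```bash
python3 - <<'E'
from m import *
p,r=np.load('w6.npy');st=dict(tool_pos=p,tcp_rot=r);W=dict(name='wrist',st=st)
im=cv2.imread('pics/w6.png');h,s,v=cv2.split(cv2.cvtColor(im,cv2.COLOR_BGR2HSV))
S=s.astype(float)
def line(rows,a,b,up=True):
    pts=[]
    for y in rows:
        row=S[y,a:b];i=np.where((row[:-1]<70)&(row[1:]>=70))[0]
        if len(i): i=i[-1];pts.append((a+i+(70-row[i])/(row[i+1]-row[i]),y))
    P=ray(pts,.022,'wrist',st)[:,:2]*1000
    l=cv2.fitLine(P.astype(np.float32),cv2.DIST_HUBER,0,.01,.01).ravel();return l,len(P)
(vx,vy,x0,y0),n=line([*range(40,100,2),*range(176,224,2)],250,263); print('SE outer edge yaw',-np.arctan(vx/vy),x0,y0,n)
(ax,ay,a0,b0),n=line(range(23,31),210,222); (a,b),=[(a0,b0)]
(cx,cy,c0,d0),n2=line(range(234,241),220,232); print('plate edge ends',a0,b0,n,c0,d0,n2,'yaw',-np.arctan((a0-c0)/(b0-d0)))
nn=np.array([vy,-vx])*np.sign(vy)
print('width',[(np.array([x0,y0])-q)@nn for q in ([a0,b0],[c0,d0])])
red=(((h<6)|(h>174))&(s>150)&(v>90))*np.uint8(255)
for k in comps(red,(370,55,410,100),4): print('mark',rect(k,.012,**W))
for k in comps(((s<60)&(v>70))*np.uint8(255),(310,105,356,150),50): print('hub',rect(k,.033,**W),cv2.boundingRect(k))
for k in comps((v<40)*np.uint8(255),(355,190,395,225),50): print('knob',rect(k,.087,**W),rect(k,.041,**W),cv2.boundingRect(k))
o=np.array([455.8,143.7]);y=-.096
f=lambda q:o+np.array([q[0]*np.cos(y)-q[1]*np.sin(y),q[0]*np.sin(y)+q[1]*np.cos(y)])
piv=f((105,0));print('pivot',piv,'rib centre?')
for t in (0,.25,.5,.75,1,1.25,1.5,1.75,1.8):
    a=y-.96+t;k=piv+80*np.array([np.cos(a),np.sin(a)]);print(t,k.round(1),'px top',proj([*k/1000,.087],'wrist',st).round(0) if t==0 else '')
E
```

```text
SE outer edge yaw -0.09438843 480.55252 191.51178 54
plate edge ends 447.46124 263.5716 8 425.45093 28.46523 7 yaw -0.09334647
width [np.float32(39.7355), np.float32(39.489452)]
mark (array([631.9, 194. ]), array([35.6,  5.6]), 0.6985)
hub (array([560.7, 147.2]), array([43., 47.]), -0.0951) (310, 109, 43, 41)
knob (array([592.4,  70.4]), array([15.5, 30.9]), -0.8117) (array([605.7,  57.3]), array([17.8, 35.6]), -0.8117) (362, 194, 27, 24)
pivot [560.31653147 133.63547575] rib centre?
0 [599.7  64. ] px top [[383. 211.]]
0.25 [615.7  75.9] px top 
0.5 [628.3  91.4] px top 
0.75 [636.6 109.5] px top 
1 [640.2 129.2] px top 
1.25 [638.8 149.1] px top 
1.5 [632.6 168. ] px top 
1.75 [621.8 184.8] px top 
1.8 [619.2 187.8] px top
```

```bash
python3 - <<'E'
from h import *
go((599,64.5,130,-.5),(599,64.5,51,-.5))
E
```

```text
t 10.37 pos [496.1  89.8 249.5] yaw -0.095 tilt [-0.0034 -0.0003] F [ 0.7  0.6 -0.7] w 0.406 g 0.0 q6 0.22
(599, 64.5, 130, -0.5) x -0.0306 y 0.2104 z 0.2384 roll 0.1289 rows>= 4.0
(599, 64.5, 51, -0.5) x -0.0305 y 0.2109 z 0.3964 roll 0.1289 rows>= 6.0
```

Request:
servo_tool(targets=[{"hand": -0.3, "x": -0.031, "y": 0.21, "z": 0.1, "roll": 0.129}, {"hand": -0.3, "x": -0.031, "y": 0.21, "z": 0.1, "roll": 0.129}, {"hand": -0.3, "x": -0.031, "y": 0.21, "z": 0.2, "roll": 0.129}, {"hand": -0.3, "x": -0.031, "y": 0.21, "z": 0.238, "roll": 0.129}, {"hand": -0.3, "x": -0.031, "y": 0.21, "z": 0.238, "roll": 0.129}, {"hand": -0.3, "x": -0.031, "y": 0.21, "z": 0.238, "roll": 0.129}, {"hand": -0.3, "x": -0.031, "y": 0.21, "z": 0.238, "roll": 0.129}])

```text
time: 10.95
tool_pos: [0.5994, 0.0645, 0.1314]
tcp_rot: [-2.7, -1.603, 0.004]
wrist_force: [1.2, -0.7, 0.9]
width: 0.65
grip_force: 0.0
```

```bash
python3 - <<'E'
from h import *
st=bot.read_state();im=read_camera('wrist');save('w7',im)
go((599,64.5,51,-.5))
print(proj([[.599,.0645,.087],[.599,.0645,.041]],'wrist',st))
E
```

```text
t 11.0 pos [600.7  64.7 133.4] yaw -0.4996 tilt [0.0006 0.0002] F [0.4 0.7 1.2] w 0.643 g 0.0 q6 0.57
(599, 64.5, 51, -0.5) x -0.0020 y -0.0029 z 0.1648 roll 0.0001 rows>= 2.0
[[278.64178576 236.52138054]
 [278.72065931 216.10431257]]
```

View pics/w7.png

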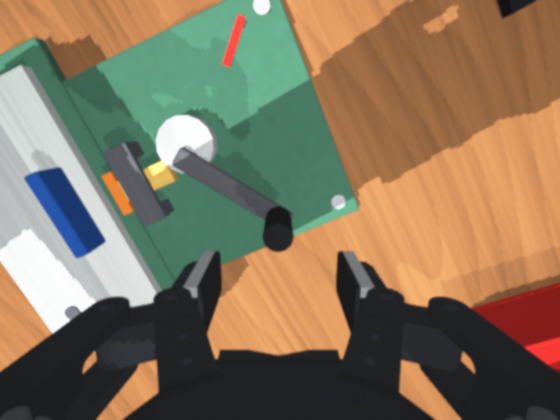

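Knob top at (278,235), as predicted. Descend and grip.

Request:
servo_tool(grip_force=60, targets=[{"hand": -0.3, "x": -0.002, "y": -0.002, "z": 0.06, "roll": 0}, {"hand": -0.3, "x": -0.002, "y": -0.002, "z": 0.11, "roll": 0}, {"hand": -0.3, "x": -0.002, "y": -0.002, "z": 0.15, "roll": 0}, {"hand": -0.3, "x": -0.002, "y": -0.002, "z": 0.162, "roll": 0}, {"hand": -0.3, "x": -0.002, "y": -0.002, "z": 0.162, "roll": 0}, {"hand": 1, "x": -0.002, "y": -0.002, "z": 0.162, "roll": 0}, {"hand": 1, "x": -0.002, "y": -0.002, "z": 0.162, "roll": 0}, {"hand": 1, "x": -0.002, "y": -0.002, "z": 0.162, "roll": 0}, {"hand": 1, "x": -0.002, "y": -0.002, "z": 0.162, "roll": 0}, {"hand": 1, "x": -0.002, "y": -0.002, "z": 0.162, "roll": 0}])

```text
time: 11.83
tool_pos: [0.6005, 0.0643, 0.054]
tcp_rot: [2.702, 1.601, 0.004]
wrist_force: [-2.1, 0.4, 6.8]
width: 0.212
grip_force: 58.3
```

```bash
python3 - <<'E'
from h import *
piv=np.array([560.3,133.7]);y=-.096
s=bot.read_state();k=s['tool_pos'][:2]*1000-piv;a0=np.arctan2(k[1],k[0]);print('r',np.hypot(*k),'t',a0-y+.96)
go(*[(*(piv+80*np.array([np.cos(y-.96+t),np.sin(y-.96+t)])).round(1),52,-.5-(.1 if 0 else 0)) for t in (.12,.24,.36,.48,.6,.72,.84,.96)])
E
```

```text
r 80.2044749649929 t 0.010756646608334308
t 11.83 pos [600.5  64.3  54. ] yaw -0.5009 tilt [0.0027 0.0009] F [-2.1  0.4  6.8] w 0.212 g 58.34377879102249 q6 0.57
(np.float64(607.7), np.float64(69.3), 52, -0.5) x 0.0156 y 0.0078 z 0.0041 roll -0.0003 rows>= 1.0
(np.float64(615.1), np.float64(75.4), 52, -0.5) x 0.0334 y 0.0149 z 0.0041 roll -0.0003 rows>= 1.0
(np.float64(621.7), np.float64(82.4), 52, -0.5) x 0.0520 y 0.0198 z 0.0042 roll -0.0003 rows>= 1.0
(np.float64(627.4), np.float64(90.1), 52, -0.5) x 0.0710 y 0.0224 z 0.0042 roll -0.0003 rows>= 1.0
(np.float64(632.1), np.float64(98.5), 52, -0.5) x 0.0903 y 0.0225 z 0.0043 roll -0.0003 rows>= 2.0
(np.float64(635.8), np.float64(107.3), 52, -0.5) x 0.1093 y 0.0206 z 0.0043 roll -0.0003 rows>= 2.0
(np.float64(638.4), np.float64(116.6), 52, -0.5) x 0.1281 y 0.0162 z 0.0043 roll -0.0003 rows>= 2.0
(np.float64(639.9), np.float64(126.0), 52, -0.5) x 0.1460 y 0.0098 z 0.0044 roll -0.0003 rows>= 2.0
```

Request:
servo_tool(targets=[{"hand": 1, "x": 0.008, "y": 0.004, "z": 0, "roll": 0}, {"hand": 1, "x": 0.016, "y": 0.008, "z": 0, "roll": 0}, {"hand": 1, "x": 0.033, "y": 0.015, "z": 0, "roll": 0}, {"hand": 1, "x": 0.052, "y": 0.02, "z": 0, "roll": 0}, {"hand": 1, "x": 0.071, "y": 0.022, "z": 0, "roll": 0}, {"hand": 1, "x": 0.09, "y": 0.0225, "z": 0, "roll": 0}, {"hand": 1, "x": 0.109, "y": 0.0205, "z": 0, "roll": 0}, {"hand": 1, "x": 0.128, "y": 0.016, "z": 0, "roll": 0}, {"hand": 1, "x": 0.146, "y": 0.01, "z": 0, "roll": 0}, {"hand": 1, "x": 0.146, "y": 0.01, "z": 0, "roll": 0}])

```text
time: 12.67
tool_pos: [0.638, 0.1261, 0.0539]
tcp_rot: [-2.701, -1.603, 0.003]
wrist_force: [-8.3, -2.9, 11.2]
width: 0.213
grip_force: 58.9
```

```bash
cat > k.py <<'E'
from h import *
import sys
piv=np.array([560.3,133.7]);y=-.096
s=bot.read_state();k=s['tool_pos'][:2]*1000-piv;a0=np.arctan2(k[1],k[0]);print('r',np.hypot(*k),'t',a0-y+.96)
go(*[(*(piv+80*np.array([np.cos(y-.96+t),np.sin(y-.96+t)])).round(1),s['tool_pos'][2]*1000) for t in map(float,sys.argv[1:])])
E
python3 k.py 1.08 1.2 1.32 1.44 1.56 1.65 1.7 1.75
```

```text
r 78.10796188955266 t 0.9582565378098852
t 12.67 pos [638.  126.1  53.9] yaw -0.4995 tilt [-0.0019 -0.0008] F [-8.3 -2.9 11.2] w 0.213 g 58.862835096661 q6 0.66
(np.float64(640.3), np.float64(135.6), np.float64(53.856188846307106)) x 0.0189 y -0.0051 z -0.0000 roll 0.0000 rows>= 1.0
(np.float64(639.5), np.float64(145.2), np.float64(53.856188846307106)) x 0.0350 y -0.0157 z -0.0000 roll 0.0000 rows>= 1.0
(np.float64(637.5), np.float64(154.6), np.float64(53.856188846307106)) x 0.0496 y -0.0283 z -0.0000 roll 0.0000 rows>= 1.0
(np.float64(634.5), np.float64(163.7), np.float64(53.856188846307106)) x 0.0627 y -0.0422 z -0.0000 roll 0.0000 rows>= 1.0
(np.float64(630.4), np.float64(172.3), np.float64(53.856188846307106)) x 0.0738 y -0.0577 z -0.0000 roll 0.0000 rows>= 2.0
(np.float64(626.6), np.float64(178.5), np.float64(53.856188846307106)) x 0.0811 y -0.0703 z -0.0000 roll 0.0000 rows>= 2.0
(np.float64(624.3), np.float64(181.7), np.float64(53.856188846307106)) x 0.0845 y -0.0774 z -0.0000 roll 0.0000 rows>= 2.0
(np.float64(621.8), np.float64(184.9), np.float64(53.856188846307106)) x 0.0877 y -0.0849 z -0.0000 roll 0.0000 rows>= 2.0
```

Request:
servo_tool(targets=[{"hand": 1, "x": 0.009, "y": -0.007, "z": 0, "roll": 0}, {"hand": 1, "x": 0.018, "y": -0.012, "z": 0, "roll": 0}, {"hand": 1, "x": 0.034, "y": -0.023, "z": 0, "roll": 0}, {"hand": 1, "x": 0.048, "y": -0.035, "z": 0, "roll": 0}, {"hand": 1, "x": 0.061, "y": -0.048, "z": 0, "roll": 0}, {"hand": 1, "x": 0.072, "y": -0.062, "z": 0, "roll": 0}, {"hand": 1, "x": 0.079, "y": -0.074, "z": 0, "roll": 0}, {"hand": 1, "x": 0.082, "y": -0.081, "z": 0, "roll": 0}, {"hand": 1, "x": 0.084, "y": -0.086, "z": 0, "roll": 0}, {"hand": 1, "x": 0.084, "y": -0.086, "z": 0, "roll": 0}])

```text
time: 13.5
tool_pos: [0.622, 0.1807, 0.0539]
tcp_rot: [2.698, 1.601, -0.0]
wrist_force: [-1.8, -10.0, 6.4]
width: 0.217
grip_force: 58.6
```

```bash
python3 k.py 1.7 1.75 1.8; python3 - <<'E'
from h import *
st=bot.read_state();save('w8',read_camera('wrist'));save('t8',read_camera('top'));np.save('w8.npy',[st['tool_pos'],st['tcp_rot']])
E
```

```text
r 77.5843104081467 t 1.7066008255888558
t 13.5 pos [622.  180.7  53.9] yaw -0.4995 tilt [ 0.0019 -0.0037] F [ -1.8 -10.    6.4] w 0.217 g 58.646902227192186 q6 0.75
(np.float64(624.3), np.float64(181.7), np.float64(53.9459932919831)) x 0.0039 y 0.0030 z 0.0000 roll 0.0000 rows>= 1.0
(np.float64(621.8), np.float64(184.9), np.float64(53.9459932919831)) x 0.0072 y -0.0044 z -0.0000 roll 0.0000 rows>= 1.0
(np.float64(619.2), np.float64(187.9), np.float64(53.9459932919831)) x 0.0099 y -0.0119 z -0.0001 roll 0.0000 rows>= 1.0
```

View pics/w8.png

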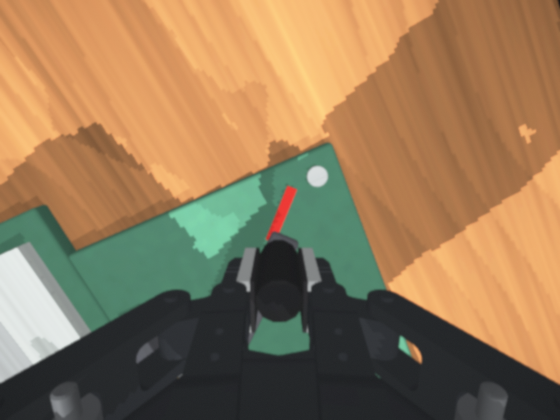

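Request:
servo_tool(targets=[{"hand": 1, "x": 0.002, "y": -0.004, "z": 0, "roll": 0}, {"hand": 1, "x": 0.004, "y": -0.009, "z": 0, "roll": 0}, {"hand": 1, "x": 0.004, "y": -0.009, "z": 0, "roll": 0}, {"hand": 1, "x": 0.004, "y": -0.009, "z": 0, "roll": 0}, {"hand": 1, "x": 0.004, "y": -0.009, "z": 0, "roll": 0}, {"hand": 1, "x": 0.004, "y": -0.009, "z": 0, "roll": 0}, {"hand": 1, "x": 0.004, "y": -0.009, "z": 0, "roll": 0}, {"hand": 1, "x": 0.004, "y": -0.009, "z": 0, "roll": 0}])

```text
time: 14.27
tool_pos: [0.6195, 0.184, 0.054]
tcp_rot: [2.698, 1.6, -0.0]
wrist_force: [-2.4, -10.3, 8.1]
width: 0.209
grip_force: 58.6
```

```bash
python3 - <<'E'
from h import *
s=bot.read_state();go()
c=np.array([558.3,132.3]);k=s['tool_pos'][:2]*1000-c
print('r',np.hypot(*k),'angle',np.arctan2(k[1],k[0]),'t~',np.arctan2(k[1],k[0])+1.0156+.015, 'chord t',2*np.arcsin(np.linalg.norm(s['tool_pos'][:2]*1000-[600.5,64.3])/160))
a=read_camera('top');b=read_camera('scene');save('t9',a);save('s9',b)
t=cv2.resize(a[130:260,190:330],None,fx=3,fy=3,interpolation=cv2.INTER_CUBIC);u=cv2.resize(b[160:290,220:380],None,fx=2.3,fy=3,interpolation=cv2.INTER_CUBIC)
save('c9',np.hstack([t,u]))
E
```

```text
t 14.27 pos [619.5 184.   54. ] yaw -0.5 tilt [ 0.0022 -0.004 ] F [ -2.4 -10.3   8.1] w 0.209 g 58.629492556792684 q6 0.76
r 80.06857421699739 angle 0.7013725197088291 t~ 1.731972519708829 chord t 1.7181790516284765
```

View pics/c9.png

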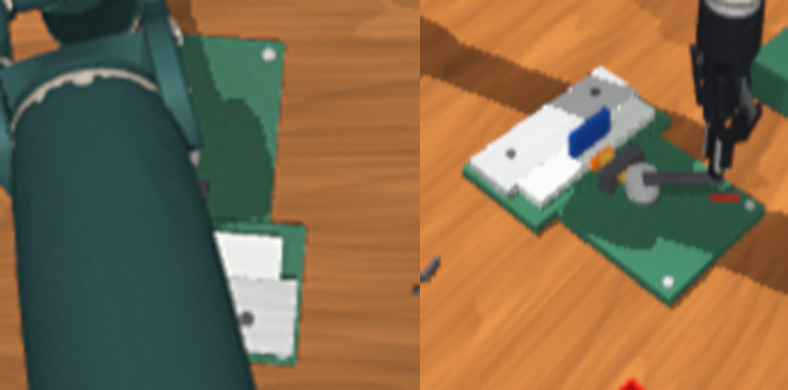

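Scene view: the arm lies over the mark, the pad is pressed on the flush straightedge, and the estimated angle is about 1.73 rad. Hand in.

```bash
python3 -c "
from workcell import ticket
print(ticket.finish_job())"
```

```text
the job is handed in; nothing more can be done
None
```

I laid the straightedge flush in the slot and released it with the lever at rest. I then swung the cam lever to an estimated 1.73 rad (target 1.75) and handed the job in still holding the knob at about 59 N; the hand-in gave no verdict back.

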